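# Start up the rework station

## Robot

A 7-joint arm with a two-finger parallel gripper is mounted at the origin on the work surface. World frame = base frame: x ahead of the robot, y to its left, z up, the work surface at z = 0. Lengths are in mm, angles in degrees, forces in N, time in s.
With the tool pointing down it reaches from about 425 to 825 mm from the base axis. Payload 3.6 kg.
Tool frame: the origin (TCP) lies at the very end of the fingers, on their centre line; the grasp point (between the pads) lies 19 mm behind it; z points along the fingers, y is the line along which they close (so a half turn about z gives the same grasp; the last joint's range is limited). The gripper opens to 93 mm and grips with 3 to 60 N. Pads are 15 mm wide; open, the fingers measure 128 mm over their backs; the gripper's body (75 mm by 188 mm) begins 65 mm behind the grasp point.
Start: joints at [62.309, 35.231, -0.722, 81.555, 0.464, 63.22, -2.315], TCP at [286.707, -583.319, 218.64] pointing down, gripper open.
Joint ranges: [-178.69, 178.69], [-17.37, 117.87], [-77.05, 75.6], [15.02, 138.74], [-78.02, 258.01], [0.78, 113.62], [-162.83, 162.83]. Speed limits (degrees/s): [159.86, 159.86, 180, 180, 180, 180, 180].

## Interface

Orientations are given as [roll, pitch, yaw] about the fixed x, y, z axes, in that order (R = Rz(yaw) Ry(pitch) Rx(roll)).
In Python, from workcell import arm gives the robot as it stands.
- The arm moves only by the shell command python3 -m inch 'ROWS' [OPENING] [FORCE]. ROWS is a JSON object of lists of equal length, an entry for each row: "dp": the shift along the tool's x, y, z in m, a list of three; "turn": the turn, a rotation vector about the tool's x, y, z in degrees, a list of three. In form: {"dp": [[dx, dy, dz], ...], "turn": [[ax, ay, az], ...]}. A call has 1 to 20 rows; each row shifts and turns the commanded pose from where the row before left it, along the tool's axes as they then stand; what a row does not reach is not made up. A row lasts 1/10 s, in which the tool goes at most 50 mm and 8.59 degrees, less where a joint would pass 70% of its speed; a pose out of reach is approached as far as the arm can. A call with a gripper value outside its range is refused whole. OPENING is the opening, from 0 (shut) to 1 (fully open), set as the call begins (- or left out, the last holds). The fingers move at their own pace and stop on an object; FORCE is the grip in N (left out, the last holds). Time passes only in rows, so rows that do not move let the fingers close. It gives the time, the measured TCP pose, the force, the opening and the grip force at its end, in the units of the state.
- arm.read_state(): the state, without advancing time (a new reading comes with each control period).
- arm.camera(name): name is "scene" or "top" or "wrist"; returns a dict with "pixels" (480x640x3 uint8, red, green, blue), "fx", "fy", "cx", "cy" (pixels), "pose" (4x4, takes a point from camera to world coordinates); the wrist camera has in their place "tool_from_camera" (4x4, takes a point from camera to tool coordinates, whose origin is the TCP and whose axes are the flange's). Camera axes: x right, y down, z forward; pixel columns grow to the right and rows downward; lengths in mm; the calibration is good to about 2 mm. A picture is of the moment at which its call begins: read the wrist's pose just before it. There is no depth.
- arm.close_job(): hands the job in; it is judged then, once.
Trained networks look in a picture, given as the dict that the camera call returned (one of the last four; its "shot" number tells which), for a name from the list of things; names that differ only in an ending like _2 or _b are one class to them, and where a whole thing is asked for, a point or a joint stands for the part that bears it (a point fixed in the world has none). Each returns a list of dicts, best first, with "confidence" (0 to 1); they miss things now and then, are a little off and sometimes report something else, mostly with a low value. They report only what shows in the picture. A call takes as long as a camera call. They do not tell look-alikes from the thing itself.
- arm.look_for(picture, label): "location" ([column, row] as shares, 0 to 1, of the picture: columns of its width, rows of its height, amid what is visible of it).
- arm.pinpoint(picture, label): "location" ([column, row] as shares, 0 to 1, of the picture: columns of its width, rows of its height: a listed point, or the origin of a listed thing).
The state is a dict: "t": time; "qpos": joint angles; "dq": joint speeds; "joint_torque": joint torques, N m; "tcp_pos": TCP position; "orientation": TCP orientation; "wrist_force": force on the tool from outside, world axes, zero at the start; "wrist_torque": the same for the moment, N m; "grip_width": opening from 0.0 (shut) to 1.0 (fully open); "gripper_force": force on a finger pad.
Only numpy, scipy, OpenCV 4.12 (cv2) and the standard library are available. Lean on these libraries where they do the work, as an engineer would, in place of code of your own. Each camera call takes 0.05 s, during which the arm holds its last target. There are 200 camera calls.

## Task

Switch on the rework station by tapping its keys down with the fingertips, each lightly: the green extractor key first, then the yellow preheater key, then the red key on the white head, so that each is left a little way down. Let go of each one before going on, never touch the circuit board or the black vacuum key, do not shift or lift the units or anything else on the bench, and finish clear of everything.

Things in the scene. Friction and masses are not known exactly. Their poses are not given: they have to be found in the camera images.
- key_green_top (a point): Centre of the flat top face of the green key, a round push key 32 mm across standing 16 mm proud of its unit when untapped (this point sinks with the key); z is up. On the grey extractor unit.
- key_yellow_top (a point): Centre of the flat top face of the yellow key, a round push key 32 mm across standing 16 mm proud of its unit when untapped (this point sinks with the key); z is up. On the black preheater unit.
- key_red_top (a point): Centre of the flat top face of the red key, a round push key 32 mm across standing 16 mm proud of its unit when untapped (this point sinks with the key); z is up. On the white head.
- key_black_top (a point): Centre of the flat top face of the black key, a round push key 32 mm across standing 16 mm proud of its unit when untapped (this point sinks with the key); z is up. On the blue vacuum unit; not to be touched.
- key_green (a joint): Depth in m of the green key, 0 up to 0.010 fully down. It sits in a dark collar on the unit's top, sinks straight down up to 10 mm, starts to move at about 2 N and needs about 8 N at full depth. A tap of 5 to 8 N (5 to 10 mm deep) leaves it about 3 mm down when let go; a weaker one leaves it no deeper than it was pushed. An untapped key stands at 0.
- key_yellow (a joint): Depth in m of the yellow key, like the green one.
- key_red (a joint): Depth in m of the red key, like the green one.
- key_black (a joint): Depth in m of the black key, like the green one; it must stay at 0.
- extractor: Fume extractor control unit: loose grey box 90 x 100 x 52 mm high with black slots in its top and the green key (key top 72 mm above the table), 0.7 kg, on rubber feet. Origin under its centre; the key is 15 mm towards its own -x.
- preheater: Board preheater control unit: fixed black box 100 x 100 x 45 mm high with a perforated steel plate on its top and the yellow key (key top 65 mm above the table). Origin under its centre; the key is 18 mm towards its own -x.
- head: Hot-air head: white rounded housing 75 x 90 mm, 114 mm high, on a black ball joint and a round foot 90 mm across, fixed, with the red key in the middle of its top (key top 134 mm above the table). Origin under its centre.
- vacuum: Vacuum pick-up unit: loose blue box 85 x 100 x 70 mm high with a black key in the middle of its top (key top 90 mm above the table), 0.8 kg. Origin under its centre. To be left alone.
- board: Green circuit board 140 x 180 mm in a black holder, fixed, delicate: its parts reach 52 mm above the table. Origin under its centre.
- flux_jar: Loose jar, 44 mm across, 50 mm high. Origin under its centre.
- solder_reel: Loose steel reel standing on end, 54 mm across, 44 mm high. Origin under its centre.
- screwdriver: Loose screwdriver 150 mm long lying on the table near the robot.
- brush: Loose brush 150 mm long lying on the table near the robot.
- cleaner_bottle: Loose clear bottle, 52 mm across, 120 mm high, with a white cap. Origin under its centre.
- heatsink: Loose finned aluminium heatsink 40 x 45 x 25 mm high. Origin under its centre.
Mind the look-alikes: they are no part of the job. What is shaped like the head but brown or pink is not meant.

How it is judged (in metres and radians):
On the way, in this order (a step that is already met when the one before it is completed fails the run):
1. the green key is tapped and let go, left at least 2 mm down (value of joint key_green above 0.002 m and contact force between key_green and anything else below 0.1 N), for 0.1 s.
2. then the yellow key and let go, left at least 2 mm down (value of joint key_yellow above 0.002 m and contact force between key_yellow and anything else below 0.1 N), for 0.1 s.
3. then the red key and let go, left at least 2 mm down (value of joint key_red above 0.002 m and contact force between key_red and anything else below 0.1 N), for 0.1 s.
At the end, for the whole second after the job is handed in: The green, yellow and red keys each stand at least 2 mm down, the black key is up, and no unit or loose thing is more than 15 mm from where it began (value of joint each of key_green, key_yellow, key_red above 0.002 m and value of joint key_black below 0.001 m and distance of each of extractor, vacuum, flux_jar, solder_reel, screwdriver, brush, cleaner_bottle, heatsink from where it was at the start of the episode below 0.015 m); the robot touches nothing.
It fails at once if a key goes down before its turn (yellow before green, or red before yellow) ((value of joint key_yellow above 0.0015 m and value of joint key_green below 0.002 m) or (value of joint key_red above 0.0015 m and value of joint key_yellow below 0.002 m)).
It fails at once if a key is struck harder than a light tap (more than 20 N) (contact force between any of key_green, key_yellow, key_red and anything else above 20 N).
It fails at once if the black key is pressed or touched (value of joint key_black above 0.001 m or contact force between key_black and anything else above 0.3 N).
It fails at once if the circuit board is touched (contact force between board and anything else above 0.5 N).
It fails at once if a unit or a loose thing is shifted or lifted more than 15 mm (distance of any of extractor, vacuum, flux_jar, solder_reel, screwdriver, brush, cleaner_bottle, heatsink from where it was at the start of the episode above 0.015 m).
It also fails if it takes over 54 s, if anything falls off the work surface, if the arm or the gripper's body presses on something with over 40 N, if the wrist force passes 120 N, or if a joint passes its speed limit or range.

## Working session

There is one attempt and no reset: what is moved stays moved. The work goes in short steps, Python scripts to look and compute and a shell command to move; the robot and the scene stay as the last step left them, time stands still between calls to the robot, and variables do not carry over. Pictures are saved under pics/ and viewed, at most 10 in all, crops included, and the job is handed in when it is done.

```bash
mkdir -p pics
cat > h.py <<'E'
import numpy as np, cv2
from workcell import arm
def ray(c,loc):
    T=np.array(c["pose"]); u,v=loc[0]*640,loc[1]*480
    d=T[:3,:3]@np.array([(u-c["cx"])/c["fx"],(v-c["cy"])/c["fy"],1]); return T[:3,3],d
def atz(c,loc,z):
    o,d=ray(c,loc); return o+d*(z-o[2])/d[2]
def save(c,n): cv2.imwrite(f"pics/{n}.png",cv2.cvtColor(c["pixels"],cv2.COLOR_RGB2BGR))
Z=dict(key_green_top=72,key_yellow_top=65,key_red_top=134,key_black_top=90,board=0,extractor=0,preheater=0,head=0,vacuum=0,flux_jar=0,solder_reel=0,cleaner_bottle=0,heatsink=0)
E
python3 - <<'E'
from h import *
s=arm.read_state(); print(s["t"],s["tcp_pos"],s["orientation"],s["grip_width"])
for n in("top","scene"):
    c=arm.camera(n); save(c,n)
    for k,z in Z.items():
        for r in arm.pinpoint(c,k)[:4]:
            l=r["location"]; print(n,k,round(r["confidence"],2),np.round([l[0]*640,l[1]*480]),np.round(atz(c,l,z)))
E
```

```text
0.0 [ 286.373314   -582.63381014  217.49501307] [-1.79853493e+02  1.32340775e-03  2.61812810e+01] 0.9985823399402292
top key_green_top 0.73 [225. 193.] [620. 127.  72.]
top key_yellow_top 0.48 [343. 206.] [ 596. -121.   65.]
top key_red_top 0.71 [426. 281.] [ 440. -284.  134.]
top key_red_top 0.69 [480. 374.] [ 260. -387.  134.]
top key_red_top 0.59 [521. 294.] [ 415. -470.  134.]
top key_red_top 0.54 [486. 194.] [ 614. -404.  134.]
top key_black_top 0.72 [152. 257.] [484. 267.  90.]
top key_black_top 0.66 [426. 282.] [ 437. -291.   90.]
top board 0.79 [284. 279.] [442.   6.   0.]
top extractor 0.56 [236. 191.] [636. 115.   0.]
top extractor 0.44 [345. 200.] [ 620. -128.    0.]
top preheater 0.77 [343. 201.] [ 617. -123.    0.]
top head 0.79 [460. 363.] [ 261. -382.    0.]
top head 0.59 [467. 204.] [ 614. -403.    0.]
top head 0.57 [497. 293.] [ 416. -467.    0.]
top vacuum 0.97 [165. 257.] [488. 266.   0.]
top vacuum 0.35 [154. 258.] [486. 291.   0.]
top flux_jar 0.87 [163. 186.] [646. 277.   0.]
top flux_jar 0.56 [232. 192.] [635. 124.   0.]
top solder_reel 0.75 [407. 198.] [ 626. 
[... 648 characters left out ...]
 0.]
scene extractor 0.6 [400. 319.] [629. 114.   0.]
scene preheater 0.6 [308. 298.] [ 619. -120.    0.]
scene preheater 0.23 [457. 248.] [330. 233.   0.]
scene preheater 0.19 [465. 290.] [489. 263.   0.]
scene head 0.82 [255. 195.] [ 239. -394.    0.]
scene head 0.8 [202. 274.] [ 607. -410.    0.]
scene head 0.78 [208. 226.] [ 420. -476.    0.]
scene head 0.77 [268. 241.] [ 438. -286.    0.]
scene vacuum 0.76 [466. 291.] [492. 265.   0.]
scene vacuum 0.57 [295. 211.] [ 287. -250.    0.]
scene flux_jar 0.61 [469. 335.] [635. 280.  -0.]
scene solder_reel 0.78 [251. 291.] [ 632. -265.    0.]
scene cleaner_bottle 0.9 [391. 370.] [781. 115.   0.]
scene heatsink 0.58 [316. 350.] [772. -58.   0.]
```

View pics/top.png

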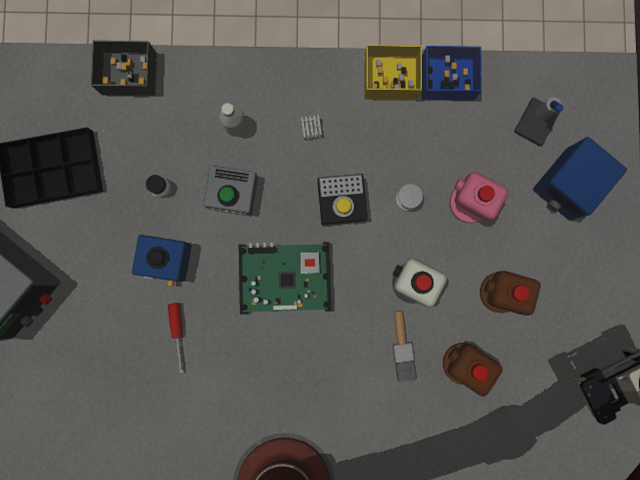

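View pics/scene.png

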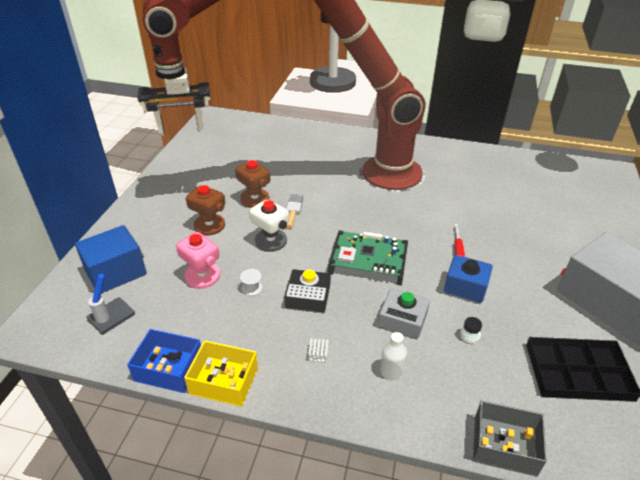

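The top view shows the green key at (228,195), yellow at (344,205), the blue unit's black key at (157,257) and the board around (285,278). There are four red-keyed heads: white (424,282), brown (521,293), brown (480,372) and pink (486,194). The white one fits the description, and I'll confirm it in a crop.

Run:
```python
from h import *
B={"top":dict(g=(228,195,72),y=(344,205,65),r=(424,282,134)),"scene":dict(g=(408,299,72),y=(309,276,65),r=(269,205,134))}
R={}
for n in B:
    c=arm.camera(n); p=c["pixels"]; h=cv2.cvtColor(p,cv2.COLOR_RGB2HSV)
    if n=="top": cv2.imwrite("pics/crop.png",cv2.resize(p[160:320,200:460,::-1],None,fx=3,fy=3,interpolation=cv2.INTER_CUBIC))
    for k,(u,v,z) in B[n].items():
        w=h[v-16:v+17,u-16:u+17].astype(int)
        H={"g":(abs(w[...,0]-68)<20),"y":(abs(w[...,0]-28)<8),"r":((w[...,0]<8)|(w[...,0]>172))}[k]
        m=(H&(w[...,1]>130)&(w[...,2]>60)).astype(np.uint8)
        N,L,S,C=cv2.connectedComponentsWithStats(m); i=1+np.argmax(S[1:,4])
        px=C[i]+[u-16,v-16]+np.array([.5,.5]); print(n,k,S[i],px.round(1),atz(c,px/[640,480],z).round(1))
        R[n,k]=ray(c,px/[640,480])
for k in "gyr":
    A=[];b=[]
    for n in B:
        o,d=R[n,k]; d=d/np.linalg.norm(d); P=np.eye(3)-np.outer(d,d); A.append(P); b.append(P@o)
    print(k,np.linalg.lstsq(np.vstack(A),np.hstack(b),rcond=None)[0].round(1))
s=arm.read_state();print(s["t"],s["tcp_pos"],s["orientation"],s["wrist_force"])
```

```text
top g [  8   8  14  15 161] [226.9 194.4] [616.9 121.8  72. ]
top y [  8   9  15  15 166] [343.7 205.8] [ 596.6 -123.2   65. ]
top r [  7   8  17  17 215] [423.5 282.6] [ 435.9 -278.1  134. ]
scene g [  9   9  13  13 134] [407.7 298.7] [626.8 124.5  72. ]
scene y [  9  10  14  12 132] [309.2 275.8] [ 605.4 -119.5   65. ]
scene r [ 10  11  12  12 116] [268.9 206.2] [ 448.9 -271.6  134. ]
g [618.3 123.9  63. ]
y [ 597.6 -122.6   56.9]
r [ 435.6 -278.5  123.2]
1.5 [ 286.75337005 -583.30196338  218.64774211] [-1.79997175e+02 -5.21186585e-03  2.61765697e+01] [-0.26012641  0.91670594 -0.50439536]
```

View pics/crop.png

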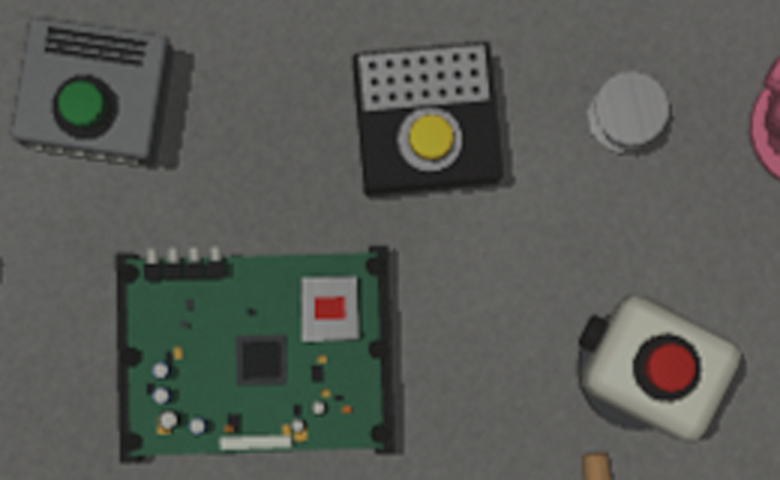

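The crop confirms the white head's red key at full-image pixel (424,283), next to the board at about (285,278). The measured tops match the given heights: green (617,122,72), yellow (597,-123,65), red (436,-278,134). I'll move above the green key with the gripper shut.

```bash
python3 -m inch '{"dp":[[0.010,-0.008,0],[0.020,-0.016,0],[0.034,-0.027,0],[0.034,-0.027,0],[0.034,-0.027,0],[0.034,-0.027,0],[0.034,-0.027,0],[0.034,-0.027,0],[0.034,-0.027,0],[0.034,-0.027,0],[0.034,-0.027,0],[0.034,-0.027,0],[0.034,-0.027,0],[0.034,-0.027,0],[0.034,-0.028,0],[0.034,-0.028,0],[0.034,-0.028,0],[0.034,-0.028,0],[0.022,-0.020,0],[0.010,-0.008,0]],"turn":[[0,0,0],[0,0,0],[0,0,0],[0,0,0],[0,0,0],[0,0,0],[0,0,0],[0,0,0],[0,0,0],[0,0,0],[0,0,0],[0,0,0],[0,0,0],[0,0,0],[0,0,0],[0,0,0],[0,0,0],[0,0,0],[0,0,0],[0,0,0]]}' 0 20
cat > go.py <<'E'
import sys
from h import *
from scipy.spatial.transform import Rotation as Ro
s=arm.read_state(); R=Ro.from_euler("xyz",s["orientation"],degrees=True)
print(s["t"],np.round(s["tcp_pos"],1),np.round(s["orientation"],2),np.round(s["wrist_force"],2),s["grip_width"])
if len(sys.argv)>3: print("tool delta",np.round(R.inv().apply(np.array(sys.argv[1:4],float)-s["tcp_pos"]),1))
E
python3 go.py 617 122 90
```

```text
t: 3.5
tcp_pos: [614.7, 127.6, 218.5]
orientation: [-179.8, -0.1, 26.6]
wrist_force: [-0.1, -0.5, 0.1]
grip_width: 0.008
gripper_force: 0.0
3.5 [614.7 127.6 218.5] [-1.7983e+02 -5.0000e-02  2.6550e+01] [-0.1  -0.5   0.08] 0.008433109123874405
tool delta [ -0.6   6.4 128.5]
```

```bash
python3 -m inch '{"dp":[[0,0.003,0.010],[0,0.003,0.025],[0,0,0.030],[0,0,0.025],[0,0,0.010],[0,0,0]],"turn":[[0,0,0],[0,0,0],[0,0,0],[0,0,0],[0,0,0],[0,0,0]]}'
cat > wr.py <<'E'
import sys
from h import *
from scipy.spatial.transform import Rotation as Ro
k,z,name=sys.argv[1],float(sys.argv[2]),sys.argv[3]
s=arm.read_state(); c=arm.camera("wrist")
T=np.eye(4); T[:3,:3]=Ro.from_euler("xyz",s["orientation"],degrees=True).as_matrix(); T[:3,3]=s["tcp_pos"]
c2=dict(c,pose=T@np.array(c["tool_from_camera"])); save(c,name)
for r in arm.pinpoint(c,k)[:3]:
    l=r["location"]; p=atz(c2,l,z); print(k,round(r["confidence"],2),np.round([l[0]*640,l[1]*480]),p.round(1),"tool",np.round(T[:3,:3].T@(p-T[:3,3]),1))
print(s["t"],np.round(s["tcp_pos"],1),np.round(s["wrist_force"],2))
E
python3 wr.py key_green_top 72 wg
```

```text
t: 4.1
tcp_pos: [616.5, 113.8, 117.0]
orientation: [180.0, 0.3, 26.0]
wrist_force: [-0.1, 0.1, 0.4]
grip_width: 0.001
gripper_force: 0.0
key_green_top 0.74 [305. 254.] [615.7 124.3  72. ] tool [ 4.  -9.8 45. ]
4.1 [616.5 113.8 117. ] [-0.07  0.11  0.37]
```

View pics/wg.png

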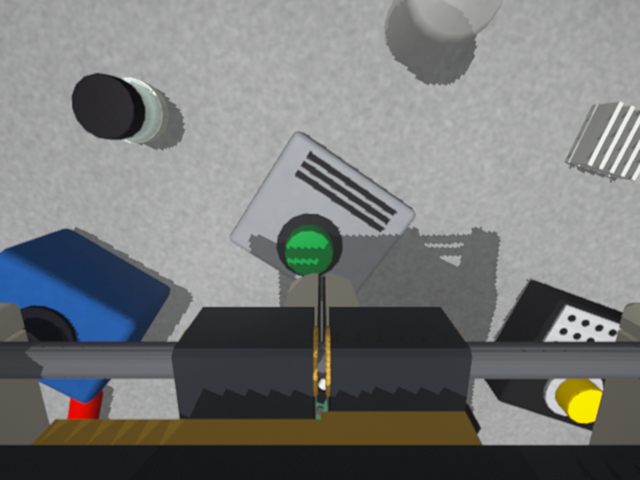

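The wrist view shows the green key at (307,250), giving about (616,124), which agrees with the top view. The fingertips need +4 mm in x and -9 mm in y in the tool frame.

```bash
python3 -m inch '{"dp":[[0.002,-0.0045,0.008],[0.002,-0.0045,0.012],[0,0,0.011],[0,0,0.005],[0,0,0],[0,0,0]],"turn":[[0,0,0],[0,0,0],[0,0,0],[0,0,0],[0,0,0],[0,0,0]]}'; python3 go.py 616.5 123.5 66
```

```text
t: 4.8
tcp_pos: [617.7, 126.2, 82.5]
orientation: [180.0, 0.0, 26.2]
wrist_force: [-0.2, 0.4, 0.8]
grip_width: 0.007
gripper_force: 0.0
4.8 [617.7 126.2  82.5] [1.7999e+02 1.0000e-02 2.6160e+01] [-0.21  0.42  0.77] 0.006955620483831993
tool delta [-2.3  1.9 16.5]
```

```bash
python3 -m inch '{"dp":[[-0.001,0.001,0.003],[-0.001,0.001,0.003],[0,0,0.003],[0,0,0.003],[0,0,0.002],[0,0,0],[0,0,0]],"turn":[[0,0,0],[0,0,0],[0,0,0],[0,0,0],[0,0,0],[0,0,0],[0,0,0]]}'; python3 go.py 616.5 123.5 66
```

```text
t: 5.5
tcp_pos: [616.8, 123.5, 68.7]
orientation: [180.0, -0.0, 26.2]
wrist_force: [-0.0, -0.8, 0.4]
grip_width: 0.004
gripper_force: 0.5
5.5 [616.8 123.5  68.7] [ 1.7999e+02 -1.0000e-02  2.6170e+01] [-0.   -0.82  0.42] 0.0039345694210409735
tool delta [-0.3 -0.1  2.7]
```

```bash
python3 -m inch '{"dp":[[0,0,0.001],[0,0,0.001],[0,0,0.001],[0,0,0]],"turn":[[0,0,0],[0,0,0],[0,0,0],[0,0,0]]}'; python3 go.py 616.5 123.5 64; sleep 0; python3 go.py
```

```text
t: 5.9
tcp_pos: [616.8, 123.6, 66.0]
orientation: [180.0, -0.0, 26.2]
wrist_force: [-1.5, -0.8, 5.0]
grip_width: 0.001
gripper_force: 2.3
5.9 [616.8 123.6  66. ] [ 1.7998e+02 -1.0000e-02  2.6170e+01] [-1.49 -0.77  4.96] 0.0008344489433716397
tool delta [-0.3 -0.1  2. ]
5.9 [616.8 123.6  66. ] [ 1.7998e+02 -1.0000e-02  2.6170e+01] [-1.49 -0.77  4.96] 0.0008344489433716397
```

```bash
python3 -m inch '{"dp":[[0,0,0.001],[0,0,0.001],[0,0,0]],"turn":[[0,0,0],[0,0,0],[0,0,0]]}'
```

```text
t: 6.2
tcp_pos: [616.8, 123.6, 64.1]
orientation: [180.0, -0.0, 26.2]
wrist_force: [-1.7, -1.3, 5.2]
grip_width: 0.001
gripper_force: 2.7
```

```bash
python3 -m inch '{"dp":[[0,0,0.001],[0,0,0]],"turn":[[0,0,0],[0,0,0]]}'; python3 -m inch '{"dp":[[0,0,-0.003],[0,0,-0.008],[0,0,-0.012],[0,0,-0.012],[0,0,-0.005],[0,0,0],[0,0,0]],"turn":[[0,0,0],[0,0,0],[0,0,0],[0,0,0],[0,0,0],[0,0,0],[0,0,0]]}'; python3 wr.py key_green_top 69 wg2
```

```text
t: 6.4
tcp_pos: [616.8, 123.6, 63.3]
orientation: [180.0, -0.0, 26.2]
wrist_force: [-1.3, -2.5, 6.2]
grip_width: 0.005
gripper_force: 3.0
t: 7.1
tcp_pos: [616.5, 123.8, 102.7]
orientation: [-180.0, 0.0, 26.2]
wrist_force: [-1.0, 0.1, -0.4]
grip_width: 0.005
gripper_force: 0.0
key_green_top 0.8 [322. 266.] [616.9 122.5  69. ] tool [-0.2  1.3 33.7]
7.1 [616.5 123.8 102.7] [-0.99  0.14 -0.39]
```

View pics/wg2.png

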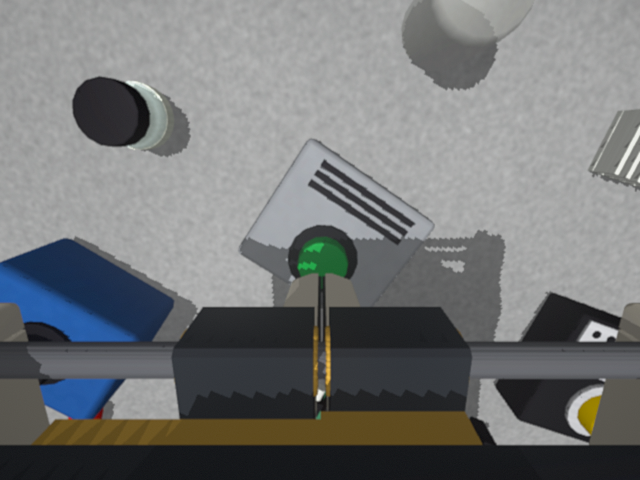

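Peak wrist force was about 6.2 N at TCP z 63.3, so the tap looks adequate but is near the margin. I'll go back down to check the contact height, then give a slightly deeper tap.

```bash
python3 -m inch '{"dp":[[0,0,0.008],[0,0,0.012],[0,0,0.008],[0,0,0.003],[0,0,0.001],[0,0,0],[0,0,0]],"turn":[[0,0,0],[0,0,0],[0,0,0],[0,0,0],[0,0,0],[0,0,0],[0,0,0]]}'; for i in 1 2 3; do python3 -m inch '{"dp":[[0,0,0.001],[0,0,0.001],[0,0,0]],"turn":[[0,0,0],[0,0,0],[0,0,0]]}' | egrep 'pos|force'; done
```

```text
t: 7.9
tcp_pos: [617.0, 123.8, 71.0]
orientation: [180.0, -0.0, 26.2]
wrist_force: [0.5, 0.9, 1.0]
grip_width: 0.008
gripper_force: 0.0
tcp_pos: [616.7, 123.8, 68.8]
wrist_force: [-0.7, -0.2, 0.1]
gripper_force: 0.0
tcp_pos: [616.8, 123.7, 67.2]
wrist_force: [-2.0, -0.2, 4.6]
gripper_force: 2.5
tcp_pos: [616.8, 123.8, 65.1]
wrist_force: [-1.2, 0.2, 5.5]
gripper_force: 2.5
```

```bash
for i in 1 2; do python3 -m inch '{"dp":[[0,0,0.001],[0,0,0],[0,0,0]],"turn":[[0,0,0],[0,0,0],[0,0,0]]}' | egrep 'pos|force'; done
```

```text
tcp_pos: [616.8, 123.8, 64.2]
wrist_force: [-2.7, 0.7, 5.4]
gripper_force: 2.8
tcp_pos: [616.7, 123.8, 63.4]
wrist_force: [-1.4, -0.9, 5.6]
gripper_force: 3.0
```

```bash
for i in 1 2; do python3 -m inch '{"dp":[[0,0,0.001],[0,0,0],[0,0,0]],"turn":[[0,0,0],[0,0,0],[0,0,0]]}' | egrep 'pos|force'; done
```

```text
tcp_pos: [616.8, 123.8, 62.5]
wrist_force: [-1.5, -0.3, 5.7]
gripper_force: 3.3
tcp_pos: [616.8, 123.8, 62.3]
wrist_force: [-3.8, -0.8, 10.7]
gripper_force: 5.4
```

The key bottomed out at z 62.3, which matches 10 mm below a 72 mm top. I'll release and check the resting height.

```bash
python3 -m inch '{"dp":[[0,0,-0.003],[0,0,-0.006],[0,0,-0.006],[0,0,0],[0,0,0],[0,0,0],[0,0,0.004],[0,0,0.004],[0,0,0],[0,0,0]],"turn":[[0,0,0],[0,0,0],[0,0,0],[0,0,0],[0,0,0],[0,0,0],[0,0,0],[0,0,0],[0,0,0],[0,0,0]]}' | egrep 'pos|force'; python3 -m inch '{"dp":[[0,0,0.001],[0,0,0],[0,0,0]],"turn":[[0,0,0],[0,0,0],[0,0,0]]}' | egrep 'pos|force'
python3 -m inch '{"dp":[[0,0,-0.005],[0,0,-0.015],[0,0,-0.03],[0,0,-0.03],[0,0,-0.02],[0,0,0],[0,0,0]],"turn":[[0,0,0],[0,0,0],[0,0,0],[0,0,0],[0,0,0],[0,0,0],[0,0,0]]}'; python3 go.py 597 -122.5 168
```

```text
tcp_pos: [616.6, 123.8, 67.5]
wrist_force: [0.3, -0.1, 1.3]
gripper_force: 0.4
tcp_pos: [616.6, 123.8, 67.1]
wrist_force: [-0.5, 0.0, 4.0]
gripper_force: 2.2
t: 12.0
tcp_pos: [616.5, 123.6, 166.9]
orientation: [180.0, -0.0, 26.2]
wrist_force: [-1.0, -0.4, -0.1]
grip_width: 0.004
gripper_force: 0.0
12.0 [616.5 123.6 166.9] [ 1.800e+02 -2.000e-02  2.617e+01] [-0.97 -0.41 -0.07] 0.003968014422642877
tool delta [-126.   212.3   -1.2]
```

```bash
python3 -m inch '{"dp":[[-0.006,0.010,0],[-0.015,0.025,0],[-0.021,0.0355,0],[-0.021,0.0355,0],[-0.021,0.0355,0],[-0.021,0.0355,0],[-0.015,0.025,0],[-0.006,0.010,0],[0,0,0],[0,0,0]],"turn":[[0,0,0],[0,0,0],[0,0,0],[0,0,0],[0,0,0],[0,0,0],[0,0,0],[0,0,0],[0,0,0],[0,0,0]]}'; python3 go.py 597 -122.5 95
python3 - <<'E'
from h import *
c=arm.camera("scene"); save(c,"scene2")
b=cv2.imread("pics/scene2.png"); a=cv2.imread("pics/scene.png")
for im in(a,b):
    w=cv2.cvtColor(im,cv2.COLOR_BGR2HSV)[283:316,392:425].astype(int)
    m=((abs(w[...,0]-68)<20)&(w[...,1]>130)&(w[...,2]>60)); print(m.sum(),np.argwhere(m).mean(0)+[283,392])
o=np.hstack([cv2.resize(i[270:345,370:440],None,fx=5.6,fy=5.6,interpolation=cv2.INTER_CUBIC) for i in(a,b)]); cv2.imwrite("pics/cmp.png",o)
E
```

```text
t: 13.0
tcp_pos: [597.0, -119.9, 166.0]
orientation: [-179.9, -0.0, 26.3]
wrist_force: [0.7, 0.9, -0.3]
grip_width: 0.009
gripper_force: 0.0
13.0 [ 597.  -119.9  166. ] [-1.7986e+02 -1.0000e-02  2.6300e+01] [ 0.73  0.92 -0.27] 0.008881097933838967
tool delta [-1.2  2.6 71. ]
134 [298.2761194  407.08955224]
123 [298.72357724 407.01626016]
```

View pics/cmp.png

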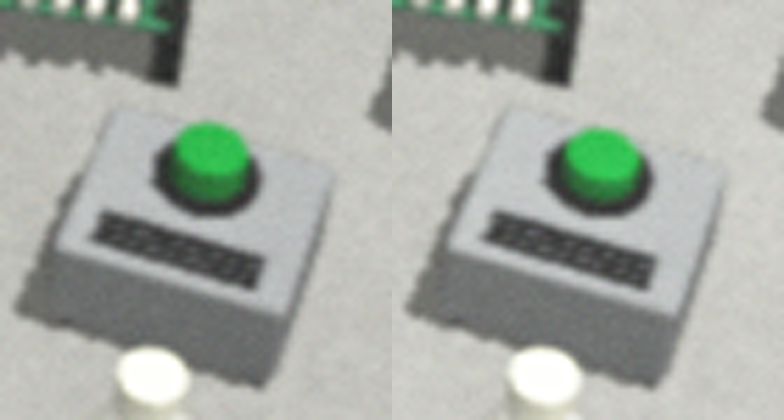

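The before/after crop shows the green key about 1 px (roughly 3 mm) lower on the right and the unit unmoved, so green is latched. Next is yellow.

```bash
python3 -m inch '{"dp":[[-0.001,0.0025,0.008],[0,0,0.018],[0,0,0.022],[0,0,0.022],[0,0,0.012],[0,0,0.008],[0,0,0],[0,0,0],[0,0,0]],"turn":[[0,0,0],[0,0,0],[0,0,0],[0,0,0],[0,0,0],[0,0,0],[0,0,0],[0,0,0],[0,0,0]]}'; python3 wr.py key_yellow_top 65 wy
```

```text
t: 13.95
tcp_pos: [598.1, -124.8, 77.7]
orientation: [179.9, -0.1, 26.2]
wrist_force: [0.2, 0.6, 0.3]
grip_width: 0.006
gripper_force: 0.0
13.95 [ 598.1 -124.8   77.7] [0.18 0.65 0.31]
```

```bash
python3 -m inch '{"dp":[[0,-0.001,0.003],[0,-0.0005,0.003],[0,0,0.003],[0,0,0.002],[0,0,0],[0,0,0]],"turn":[[0,0,0],[0,0,0],[0,0,0],[0,0,0],[0,0,0],[0,0,0]]}' | egrep 'pos|force';  for i in 1 2 3; do python3 -m inch '{"dp":[[0,0,0.001],[0,0,0.001],[0,0,0],[0,0,0]],"turn":[[0,0,0],[0,0,0],[0,0,0],[0,0,0]]}' | egrep 'pos|force'; done
```

```text
tcp_pos: [596.6, -123.5, 65.5]
wrist_force: [0.0, 0.5, 0.4]
gripper_force: 0.0
tcp_pos: [596.8, -123.5, 63.9]
wrist_force: [-0.3, -0.6, 1.6]
gripper_force: 1.0
tcp_pos: [596.8, -123.5, 61.8]
wrist_force: [0.4, -0.7, 2.8]
gripper_force: 1.7
tcp_pos: [596.8, -123.5, 59.7]
wrist_force: [-0.4, 0.4, 3.5]
gripper_force: 2.2
```

```bash
for i in 1 2; do python3 -m inch '{"dp":[[0,0,0.001],[0,0,0.0005],[0,0,0],[0,0,0]],"turn":[[0,0,0],[0,0,0],[0,0,0],[0,0,0]]}' | egrep 'pos|force'; done; python3 -m inch '{"dp":[[0,0,0.0005],[0,0,0],[0,0,0]],"turn":[[0,0,0],[0,0,0],[0,0,0]]}' | egrep 'pos|force'
```

```text
tcp_pos: [596.8, -123.5, 58.4]
wrist_force: [-0.3, 0.2, 4.3]
gripper_force: 2.6
tcp_pos: [596.8, -123.5, 57.0]
wrist_force: [-0.0, 0.1, 6.3]
gripper_force: 3.0
tcp_pos: [596.8, -123.5, 56.6]
wrist_force: [-0.3, 0.8, 6.8]
gripper_force: 3.2
```

```bash
python3 -m inch '{"dp":[[0,0,-0.003],[0,0,-0.010],[0,0,-0.025],[0,0,-0.035],[0,0,-0.035],[0,0,-0.020],[0,0,-0.007],[0,0,0],[0,0,0]],"turn":[[0,0,0],[0,0,0],[0,0,0],[0,0,0],[0,0,0],[0,0,0],[0,0,0],[0,0,0],[0,0,0]]}' | egrep 't:|pos|force'
python3 -m inch '{"dp":[[-0.009,0.003,0],[-0.022,0.007,0],[-0.032,0.010,0],[-0.032,0.010,0],[-0.032,0.010,0],[-0.032,0.010,0],[-0.025,0.008,0],[-0.018,0.006,0],[-0.010,0.004,0],[0,0,0],[0,0,0],[0,0,0]],"turn":[[0,0,0],[0,0,0],[0,0,0],[0,0,0],[0,0,0],[0,0,0],[0,0,0],[0,0,0],[0,0,0],[0,0,0],[0,0,0],[0,0,0]]}' | egrep 't:|pos|force'
python3 go.py 436 -278.3 150
python3 - <<'E'
from h import *
c=arm.camera("scene"); save(c,"scene3")
b=cv2.imread("pics/scene3.png"); a=cv2.imread("pics/scene.png")
for im in(a,b):
    w=cv2.cvtColor(im,cv2.COLOR_BGR2HSV)[260:293,293:326].astype(int)
    m=((abs(w[...,0]-28)<8)&(w[...,1]>130)&(w[...,2]>60)); print(m.sum(),np.argwhere(m).mean(0)+[260,293])
cv2.imwrite("pics/cmp2.png",np.hstack([cv2.resize(i[250:325,275:345],None,fx=5.6,fy=5.6,interpolation=cv2.INTER_CUBIC) for i in(a,b)]))
E
```

```text
t: 17.85
tcp_pos: [595.5, -123.2, 189.7]
wrist_force: [0.4, 0.2, -0.7]
gripper_force: 0.0
t: 19.05
tcp_pos: [437.4, -276.7, 191.0]
wrist_force: [-0.4, -0.1, 0.1]
gripper_force: 0.0
19.05 [ 437.4 -276.7  191. ] [-1.7996e+02 -5.0000e-02  2.6310e+01] [-0.41 -0.1   0.07] 0.004637849443809806
tool delta [-2.   0.8 41. ]
132 [275.36363636 308.72727273]
118 [275.81355932 308.66101695]
```

View pics/cmp2.png

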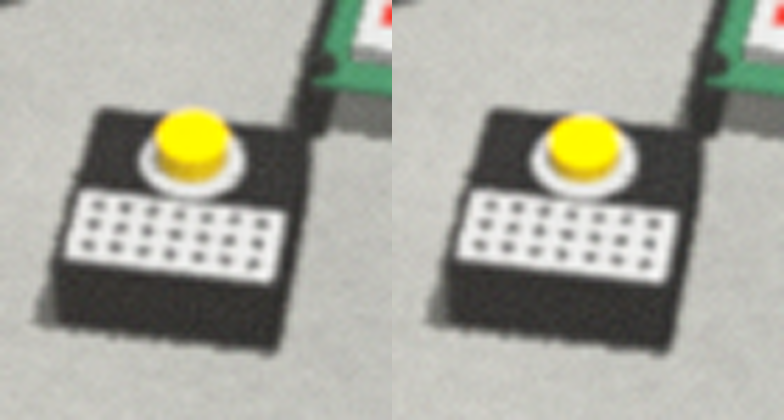

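The yellow key also stands lower by the same amount as green. Next is red.

```bash
python3 -m inch '{"dp":[[-0.001,0.0005,0.006],[-0.001,0,0.015],[0,0,0.016],[0,0,0.009],[0,0,0.004],[0,0,0],[0,0,0],[0,0,0]],"turn":[[0,0,0],[0,0,0],[0,0,0],[0,0,0],[0,0,0],[0,0,0],[0,0,0],[0,0,0]]}' | egrep 't:|pos|force'; python3 -m inch '{"dp":[[0,0,0.002],[0,0,0.002],[0,0,0.001],[0,0,0],[0,0,0]],"turn":[[0,0,0],[0,0,0],[0,0,0],[0,0,0],[0,0,0]]}' | egrep 't:|pos|force'; python3 -m inch '{"dp":[[0,0,0.001],[0,0,0.001],[0,0,0],[0,0,0]],"turn":[[0,0,0],[0,0,0],[0,0,0],[0,0,0]]}' | egrep 't:|pos|force'
```

```text
t: 19.9
tcp_pos: [435.3, -279.6, 141.8]
wrist_force: [-0.5, 0.0, 0.3]
gripper_force: 0.0
t: 20.4
tcp_pos: [434.8, -279.3, 136.1]
wrist_force: [0.0, -0.3, 0.8]
gripper_force: 0.0
t: 20.8
tcp_pos: [434.8, -279.3, 134.1]
wrist_force: [-0.3, -0.2, -0.1]
gripper_force: 0.0
```

```bash
for i in 1 2 3; do python3 -m inch '{"dp":[[0,0,0.001],[0,0,0.001],[0,0,0],[0,0,0]],"turn":[[0,0,0],[0,0,0],[0,0,0],[0,0,0]]}' | egrep 'pos|force'; done
```

```text
tcp_pos: [434.8, -279.3, 132.2]
wrist_force: [0.2, -0.0, 1.9]
gripper_force: 1.2
tcp_pos: [434.8, -279.3, 130.2]
wrist_force: [-0.5, 0.3, 4.2]
gripper_force: 1.7
tcp_pos: [434.8, -279.3, 128.2]
wrist_force: [-1.6, 0.6, 3.4]
gripper_force: 2.1
```

```bash
python3 -m inch '{"dp":[[0,0,0.001],[0,0,0.001],[0,0,0],[0,0,0]],"turn":[[0,0,0],[0,0,0],[0,0,0],[0,0,0]]}' | egrep 'pos|force';  python3 -m inch '{"dp":[[0,0,0.001],[0,0,0],[0,0,0]],"turn":[[0,0,0],[0,0,0],[0,0,0]]}' | egrep 'pos|force'
```

```text
tcp_pos: [434.8, -279.3, 126.3]
wrist_force: [-0.2, 0.9, 4.2]
gripper_force: 2.6
tcp_pos: [434.8, -279.4, 125.4]
wrist_force: [-0.7, 1.0, 5.9]
gripper_force: 2.9
```

```bash
python3 -m inch '{"dp":[[0,0,0.001],[0,0,0],[0,0,0]],"turn":[[0,0,0],[0,0,0],[0,0,0]]}' | egrep 'pos|force'
python3 -m inch '{"dp":[[0,0,-0.003],[0,0,-0.010],[0,0,-0.025],[0,0,-0.035],[0,0,-0.035],[0,0,-0.020],[0,0,-0.007],[0,0,0],[0,0,0],[0,0,0]],"turn":[[0,0,0],[0,0,0],[0,0,0],[0,0,0],[0,0,0],[0,0,0],[0,0,0],[0,0,0],[0,0,0],[0,0,0]]}' | egrep 't:|pos|force'
python3 - <<'E'
from h import *
c=arm.camera("scene"); save(c,"scene4")
b=cv2.imread("pics/scene4.png"); a=cv2.imread("pics/scene.png")
cv2.imwrite("pics/cmp3.png",np.hstack([cv2.resize(i[185:260,235:305],None,fx=5.6,fy=5.6,interpolation=cv2.INTER_CUBIC) for i in(a,b)]))
E
```

```text
tcp_pos: [434.8, -279.3, 124.5]
wrist_force: [-1.7, 1.0, 6.8]
gripper_force: 3.2
t: 24.0
tcp_pos: [434.0, -278.9, 257.6]
wrist_force: [0.1, -1.0, -0.5]
gripper_force: 0.0
```

View pics/cmp3.png

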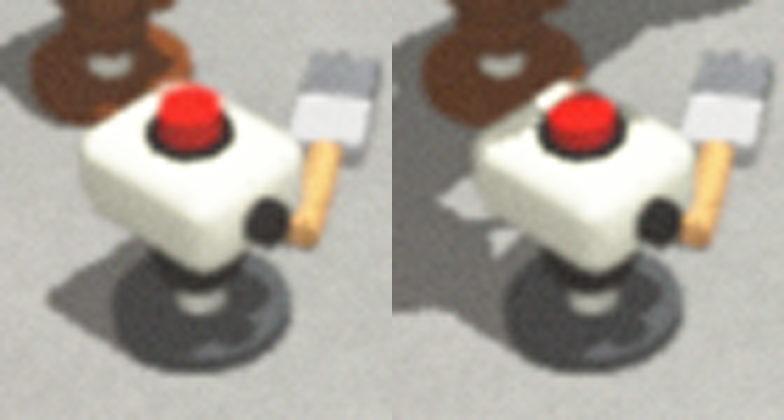

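View pics/scene4.png

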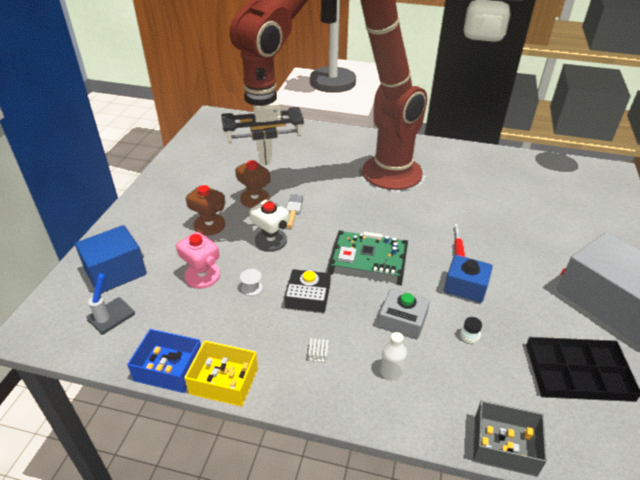

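The red key on the white head (269,207) now stands lower. Nothing else has moved, and the arm hangs clear above the bench.

```bash
python3 -c "
from workcell import arm
print(arm.close_job())"
```

```text
the job is handed in; nothing more can be done
None
```

I tapped the green, yellow and red keys in that order; before-and-after pictures show each left a few millimetres down and nothing visibly shifted. I pressed green twice and its second press went to full depth (about 11 N); the arm ended clear and the job is handed in, but no verdict came back.

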